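Open the denture case: press the latch, tip the lid right back

TASK

Press the front button of the denture case on the glass shelf so that its lid springs ajar, then push the lid up and over until it lies back on its stop and stays open by its own weight. Pick nothing up, leave the case standing where it is, and do not disturb the cup, bottle, comb and tweezers; finish with the hand clear of everything.

Things in the scene. Friction and masses are not known exactly. Their poses are not given: they have to be found in the camera images.
- shelf: fixed low oak cabinet bay, 270 (x) x 620 (y) mm, covered by a glass shelf; origin under its centre on the worktop, the glass surface is 60 mm above that (world z = 0.060); it is shifted and slightly turned from start to start
- case: white plastic denture case, loose on rubber feet, 0.5 kg. Origin at the centre of the underside of its box part, z up, -x is its front (button side, towards the robot within 0.5 rad). Box part 80 (x) x 96 (y) mm, rim 50 mm high; 73 mm high with the lid shut. A button housing 50 mm wide stands in front of the box, reaching to x = -86 mm
- button_top (a point): the spot to press, on top of the level grey press-button: case frame x = -72 mm, 43 mm above the underside. The button is 36 mm wide (y), x = -52 to -84 mm, one piece with an upright hook at its rear (20 mm wide, x = -51 to -44 mm, top 59 mm above the underside) that laps over the lid's lip. Pressed down (1.3 N, 3.3 N at the bottom) it sinks 6 mm and the hook leans out 5 mm
- latch (a joint): angle of the button and hook (rad): 0 at rest with the lid hooked shut, 0.22 pressed right down; the hook has let go by about 0.16; a spring returns it
- lid (a joint): angle of the lid (rad): 0 shut. Once unlatched, a spring pin raises it to about 0.5 and holds it ajar there. Pushed on, it moves damped, and falls back to ajar unless it passes about 1.2 (over centre); from there its weight carries it on to the stop at 2.05. It weighs 45 g
- lid_hinge (a point): middle of the lid's hinge line, at the far (+x) rim of the case: case frame x = +40 mm, 50 mm above the underside; the hinge runs along the case's y axis
- lid_edge (a point): middle of the lower front edge of the lid's catch lip, 87 mm from the hinge line; moves with the lid (lid ajar: 43 mm above the case rim). The lip is 40 mm wide, 4 mm thick, 7 mm proud of the lid front. The lid is a tray 80 x 96 mm, 20 mm deep, open below, walls 2.5 mm
- cup: white porcelain cup, 76 mm across, 92 mm high; origin at the centre of its underside; stands beside the case
- bottle: amber glass bottle with a black cap, 54 mm across, 125 mm high; origin at the centre of its underside; stands beside the case
- comb: black comb lying flat near the rear (+x) edge of the shelf, 28 x 150 x 5 mm, long along its y; origin under its middle
- tweezers: metal tweezers lying near the rear edge of the shelf, 12 x 100 x 6 mm, long along its y; origin under its middle

How it is judged (in metres and radians):
On the way, in this order (a step that is already met when the one before it is completed fails the run):
1. the button is pressed (value of joint latch above 0.1 rad).
2. the lid is off its catch and ajar (value of joint lid between 0.3 and 1.2 rad).
3. the lid is over centre, back near its stop (value of joint lid above 1.85 rad), for 0.2 s.
At the end, for the whole second after the job is handed in: The lid rests open by its own weight on its stop (lid angle above 1.9 rad, at rest), the case stands level on the shelf within 30 mm of where it was, and cup, bottle, comb and tweezers are within 20 mm of where they were (value of joint lid above 1.9 rad and velocity of joint lid below 0.1 rad/s and angle between case's own z axis and vertical below 0.05 rad and linear speed of case below 0.02 m/s and height (world z) of case between 0.055 and 0.066 m and distance of case from where it was at the start of the episode below 0.03 m and distance of each of cup, bottle, comb, tweezers from where it was at the start of the episode below 0.02 m); the robot touches nothing.
It fails at once if the case is lifted or tipped (height (world z) of case above 0.072 m or angle between case's own z axis and vertical above 0.15 rad).
It fails at once if the case is shoved more than 30 mm (distance of case from where it was at the start of the episode above 0.03 m).
It fails at once if the cup is moved, tipped or lifted (distance of cup from where it was at the start of the episode above 0.02 m or angle between cup's own z axis and vertical above 0.2 rad).
It fails at once if the bottle is moved, tipped or lifted (distance of bottle from where it was at the start of the episode above 0.02 m or angle between bottle's own z axis and vertical above 0.2 rad).
It fails at once if the comb or the tweezers are moved or lifted (distance of any of comb, tweezers from where it was at the start of the episode above 0.02 m).
It also fails if it takes over 48 s, if anything falls off the work surface, if the arm or the gripper's body presses on something with over 40 N, if the wrist force passes 120 N, or if a joint passes its speed limit or range.

ROBOT

A 6-joint arm with a two-finger parallel gripper is mounted at the origin on the work surface. World frame = base frame: x ahead of the robot, y to its left, z up, the work surface at z = 0. Lengths are in mm, angles in rad, forces in N, time in s.
With the tool pointing down it reaches from about 275 to 750 mm from the base axis. Payload 10.2 kg.
Tool frame: the origin (TCP) lies between the finger pads; the fingertips stand 17 mm ahead of it and the grasp point (between the pads) lies 2 mm behind it; z points along the fingers, y is the line along which they close (so a half turn about z gives the same grasp; the last joint's range is limited). The gripper opens to 85 mm and grips with 20 to 120 N. Pads are 22 mm wide; open, the fingers measure 114 mm over their backs; the gripper's body (76 mm by 85 mm) begins 54 mm behind the grasp point. The pads swing forward as they close: fully open they stand 13 mm farther back than shut.
Start: joints at [1.006, 0.313, 1.498, -0, 1.331, -0.223], TCP at [175.984, 494.632, 248.294] pointing down, gripper open.
Joint ranges: [-2.94, 2.94], [-0.97, 2.17], [0.19, 2.56], [-1.23, 4.37], [0.02, 3.11], [-2.88, 2.88]. Speed limits (rad/s): [2.39, 2.39, 3.01, 3.14, 3.14, 3.14].

INTERFACE

Orientations are given as a unit quaternion [w, x, y, z].
In Python, from rig import * gives the robot as it stands.
- The arm moves only by the tool step_arm, never from a script. Its argument "commands" is text: rows parted by semicolons, each of 7 numbers parted by spaces: the opening, from 0 (shut) to 1 (fully open), then the shift along the tool's x, y, z in cm, then the turn, a rotation vector about the tool's x, y, z in rad. In form: hand x y z rx ry rz; .... A call has 1 to 20 rows; each row is the pose to reach, as a shift and turn from the pose commanded when the call began, along the tool's axes at that moment; what a row does not reach only later rows make up. A row lasts 1/12 s, in which the tool goes at most 41.7 mm and 7.16 degrees, less where a joint would pass 70% of its speed; a pose out of reach is approached as far as the arm can. A call with a gripper value outside its range is refused whole. The fingers move at their own pace and stop on an object; "newtons" is the grip in N (left out, the last holds). Time passes only in rows, so rows that repeat a pose let the fingers close. It gives the time, the measured TCP pose, the force, the opening and the grip force at its end, in the units of the state.
- sense(): the state, without advancing time (a new reading comes with each control period).
- capture(name): name is "scene" or "side" or "wrist"; returns the picture (480x640x3 uint8, red, green, blue); there is no depth.
- camera_model(name): a dict with "mtx" (3x3 intrinsics, pixels), "eye" and "rotation" of the camera in the world. Camera axes: x right, y down, z forward; pixel columns grow to the right and rows downward; lengths in mm; the calibration is good to about 2 mm. A picture is of the moment at which its call begins: read the wrist's pose just before it. camera_model takes no time and is no camera call; for the wrist camera it gives the pose at the moment of the call.
- finish_job(): hands the job in; it is judged then, once.
Trained networks look in the newest picture that a camera, given by its name, has taken for a name from the list of things; names that differ only in an ending like _2 or _b are one class to them, and where a whole thing is asked for, a point or a joint stands for the part that bears it (a point fixed in the world has none). Each returns a list of dicts, best first, with "score" (0 to 1); they miss things now and then, are a little off and sometimes report something else, mostly with a low value. They report only what shows in the picture. A call takes as long as a camera call.
- search_frame(camera, label): "rect" ([centre column, centre row, width, height] in pixels, round what is visible of it).
- trace(camera, label): "mask" (480x640 bool, what is visible of it) and "rect" ([centre column, centre row, width, height] in pixels, round what is visible of it).
- spot_point(camera, label): "xy" ([column, row] in pixels: a listed point, or the origin of a listed thing).
The state is a dict: "time_s": time; "joints": joint angles; "dq": joint speeds; "tau": joint torques, N m; "eef_pos": TCP position; "ee_rot": TCP orientation; "force": force on the tool from outside, world axes, zero at the start; "wrist_torque": the same for the moment, N m; "grip_width": opening from 0.0 (shut) to 1.0 (fully open); "grip_force": force on a finger pad.
Only numpy, scipy, OpenCV 4.12 (cv2) and the standard library are available. Lean on these libraries where they do the work, as an engineer would, in place of code of your own. Each camera call takes 0.05 s, during which the arm holds its last target. There are 200 camera calls.

## Working session

There is one attempt and no reset: what is moved stays moved. The work goes in short steps, Python scripts to look and compute and a tool call to move; the robot and the scene stay as the last step left them, time stands still between calls to the robot, and variables do not carry over. Pictures are saved under pics/ and viewed, at most 10 in all, crops included, and the job is handed in when it is done.

Besides the shell and the picture viewer there is one more tool, called after ">>>" as a command line: name --argument value ..., lists and objects as JSON in quotes. step_arm: Moves the arm, as the interface text tells. Its arguments: {"type":"object","properties":{"commands":{"type":"string"},"newtons":{"type":"number"}},"required":["commands"]}

```bash
mkdir -p pics; ls; cat > h.py <<'E'
from rig import *
import numpy as np, cv2
from scipy.spatial.transform import Rotation as R
def save(cam,name):
    im=capture(cam); cv2.imwrite('pics/'+name,im[:,:,::-1]); return im
def ray(cam,uv):
    m=camera_model(cam); Rm=np.array(m['rotation']); K=np.array(m['mtx'])
    return np.array(m['eye']), Rm@np.linalg.solve(K,[uv[0],uv[1],1])
def onz(cam,uv,z):
    e,d=ray(cam,uv); return e+d*(z-e[2])/d[2]
def proj(cam,p):
    m=camera_model(cam); q=np.array(m['mtx'])@np.array(m['rotation']).T@(np.array(p)-np.array(m['eye'])); return q[:2]/q[2]
E
python3 - <<'E'
from h import *
print(sense()); 
for c in ('scene','side'):
    save(c,c+'0.png'); m=camera_model(c); print(c,np.round(m['eye']),np.round(m['rotation'],3).tolist())
    for l,z in (('button_top',103),('lid_hinge',110),('lid_edge',110),('case',60),('cup',60),('bottle',60),('comb',60),('tweezers',60)):
        for r in spot_point(c,l)[:1]: print(l,np.round(r['xy']),round(r['score'],2),np.round(onz(c,r['xy'],z)))
E
```

```text
pics
{'time_s': 0.0, 'joints': array([ 1.00558012e+00,  3.13419217e-01,  1.49842045e+00,  1.58175669e-05,
        1.33098547e+00, -2.23392436e-01]), 'dq': array([ 1.38026669e-03,  7.07856172e-04, -5.10168408e-05,  1.69866444e-04,
        1.57746689e-03, -1.83643251e-03]), 'tau': array([ 5.19761215e-04, -4.12272584e+01, -2.59742635e+01, -2.00844247e-04,
        4.17146759e-03, -1.29370724e-05]), 'eef_pos': array([175.8627648 , 494.4282558 , 247.75707003]), 'ee_rot': array([-2.43832095e-04,  1.70082842e-01,  9.85429575e-01, -5.66005623e-04]), 'force': array([-0.47942779, -0.0021438 ,  0.01474391]), 'wrist_torque': array([ 0.05007778, -0.00461398,  0.02283073]), 'grip_force': 0.0, 'grip_width': 1.0031852178062015}
scene [780. 363. 659.] [-0.083, 0.265, 0.918, -0.285]Traceback (most recent call last):
  File "<stdin>", line 6, in <module>
  File "h.py", line 10, in onz
    e,d=ray(cam,uv); return e+d*(z-e[2])/d[2]
        ~~~^^^^^^^^
  File "h.py", line 8, in ray
    return np.array(m['eye']), Rm@np.linalg.solve(K,[uv[0],uv[1],1])
                               ~~^~~~~~~~~~~~~~~~~~~~~~~~~~~~~~~~~~~
ValueError: matmul: Input operand 1 has a mismatch in its core dimension 0, with gufunc signature (n?,k),(k,m?)->(n?,m?) (size 3 is different from 4)
```

```bash
sed -i "s/np.array(m\['rotation'\])/R.from_quat(np.roll(m['rotation'],-1)).as_matrix()/" h.py
python3 - <<'E'
from h import *
for c in ('scene','side'):
    save(c,c+'0.png'); m=camera_model(c); print(c,np.round(m['eye']),np.round(ray(c,(320,240))[1],2))
    for l,z in (('button_top',103),('lid_hinge',110),('lid_edge',110),('case',60),('cup',60),('bottle',60),('comb',60),('tweezers',60)):
        for r in spot_point(c,l)[:1]: print(l,np.round(r['xy']),round(r['score'],2),np.round(onz(c,r['xy'],z)))
a=cv2.imread('pics/scene0.png');b=cv2.imread('pics/side0.png')
cv2.imwrite('pics/both.png',cv2.resize(np.vstack([a,b]),(450,600)) if 0 else cv2.resize(np.hstack([a,b]),(800,300)))
E
```

```text
scene [780. 363. 659.] [-0.3  -0.47 -0.83]
button_top [286.  93.] 0.74 [ 467. -243.  103.]
lid_hinge [240. 109.] 0.76 [ 554. -241.  110.]
lid_edge [283.  93.] 0.89 [ 475. -238.  110.]
case [264. 123.] 0.8 [ 516. -241.   60.]
cup [391. 274.] 0.6 [510. 121.  60.]
bottle [310. 194.] 0.71 [530. -62.  60.]
comb [209. 162.] 0.61 [ 636. -208.   60.]
tweezers [328. 336.] 0.78 [635. 153.  60.]
side [ 480. -548.  494.] [ 0.16  0.8  -0.58]
button_top [232. 384.] 0.93 [ 447. -232.  103.]
lid_hinge [341. 367.] 0.93 [ 559. -239.  110.]
lid_edge [256. 378.] 0.79 [ 472. -234.  110.]
case [304. 405.] 0.91 [ 519. -240.   60.]
cup [266. 222.] 0.59 [517. 127.  60.]
bottle [289. 290.] 0.76 [531. -52.  60.]
comb [340. 366.] 0.74 [ 568. -198.   60.]
tweezers [330. 208.] 0.51 [632. 147.  60.]
```

View pics/both.png

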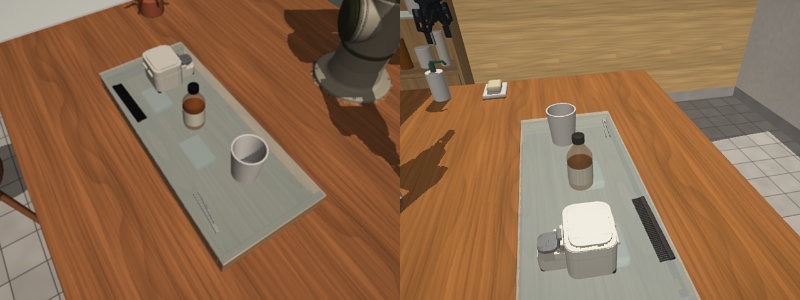

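Case at about (517,-240), button facing the robot, yaw near 0; bottle at (530,-57) and comb at x≈636 are both well clear. I'll move the shut hand over the button.

>>> step_arm --commands "0 -49.3 -59.8 -6 0 0 -0.34;0 -49.3 -59.8 -6 0 0 -0.34;0 -49.3 -59.8 -6 0 0 -0.34;0 -49.3 -59.8 -6 0 0 -0.34;0 -49.3 -59.8 -6 0 0 -0.34;0 -49.3 -59.8 -6 0 0 -0.34;0 -49.3 -59.8 -6 0 0 -0.34;0 -49.3 -59.8 -6 0 0 -0.34;0 -49.3 -59.8 -6 0 0 -0.34;0 -49.3 -59.8 -6 0 0 -0.34;0 -49.3 -59.8 -6 0 0 -0.34;0 -49.3 -59.8 -6 0 0 -0.34;0 -49.3 -59.8 -6 0 0 -0.34;0 -49.3 -59.8 -6 0 0 -0.34;0 -49.3 -59.8 -6 0 0 -0.34;0 -49.3 -59.8 -6 0 0 -0.34;0 -49.3 -59.8 -6 0 0 -0.34;0 -49.3 -59.8 -6 0 0 -0.34;0 -49.3 -59.8 -6 0 0 -0.34;0 -49.3 -59.8 -6 0 0 -0.34" --newtons 20

```text
time_s: 2.67
eef_pos: [440.8, -239.0, 307.5]
ee_rot: [-0.0, 0.003, 1.0, -0.0]
force: [-0.4, 1.5, -0.9]
grip_width: 0.002
grip_force: 0.0
```

```bash
python3 - <<'E'
from h import *
s=sense();print(s['time_s'],s['eef_pos'],s['joints'].round(2),R.from_quat(np.roll(s['ee_rot'],-1)).as_matrix().round(3).tolist())
c='wrist';save(c,'w1.png'); m=camera_model(c); print(c,np.round(m['eye']),np.round(ray(c,(320,240))[1],2))
for l,z in (('button_top',103),('lid_hinge',110),('lid_edge',110),('case',60)):
    for r in spot_point(c,l)[:1]: print(l,np.round(r['xy']),round(r['score'],2),np.round(onz(c,r['xy'],z)))
E
```

```text
2.6667 [ 440.82597424 -238.95205668  307.47155772] [-0.73  0.22  1.46 -0.    1.46 -2.3 ] [[-1.0, 0.006, -0.0], [0.006, 1.0, -0.001], [0.0, -0.001, -1.0]]
wrist [ 366. -237.  434.] [ 0.27 -0.   -0.96]
button_top [326. 229.] 0.61 [ 449. -230.  103.]
lid_hinge [324. 256.] 0.62 [ 472. -231.  110.]
lid_edge [322. 256.] 0.97 [ 473. -232.  110.]
case [322. 280.] 0.57 [ 517. -231.   60.]
```

View pics/w1.png

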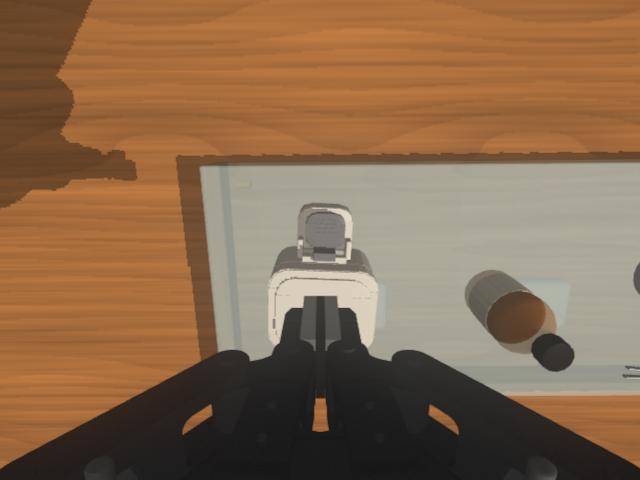

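The wrist view shows the grey button at (325,230), the case behind it with its centre column at about 322, and the bottle at (510,320). The case is nearly square to the tool, so I'm descending to just above the button.

>>> step_arm --commands "0 -0.6 0.6 4 0 -0.1 0;0 -0.6 0.6 8 0 -0.2 0;0 -0.6 0.6 12 0 -0.2 0;0 -0.6 0.6 15 0 -0.2 0;0 -0.6 0.6 16.8 0 -0.2 0;0 -0.6 0.6 16.8 0 -0.2 0;0 -0.6 0.6 16.8 0 -0.2 0;0 -0.6 0.6 16.8 0 -0.2 0"

```text
time_s: 3.58
eef_pos: [446.7, -228.1, 142.1]
ee_rot: [0.101, 0.0, 0.995, -0.001]
force: [-0.0, -0.5, 0.5]
grip_width: -0.001
grip_force: 0.0
```

```bash
python3 - <<'E'
from h import *
s=sense();print(s['time_s'],s['eef_pos'],s['force'],R.from_quat(np.roll(s['ee_rot'],-1)).as_matrix().round(3).tolist())
a=save('side','s2.png')[250:480,100:460]; b=save('wrist','w2.png')[:, 120:520]
for c in ('side','wrist'):
  for l,z in (('button_top',103),('lid_edge',110),('lid_hinge',110)):
    for r in spot_point(c,l)[:1]: print(c,l,np.round(r['xy']),round(r['score'],2),np.round(onz(c,r['xy'],z)))
a=cv2.resize(a,(470,300));b=cv2.resize(b,(330,396))
o=np.zeros((396,800,3),np.uint8);o[:300,:470]=a;o[:,470:]=b
cv2.imwrite('pics/c2.png',o[:,:,::-1])
E
```

```text
3.5833 [ 446.71612031 -228.11808665  142.0515828 ] [-0.02239682 -0.48643591  0.47097343] [[-0.98, 0.001, 0.201], [0.001, 1.0, -0.002], [-0.201, -0.002, -0.98]]
side button_top [233. 383.] 0.75 [ 449. -231.  103.]
side lid_edge [254. 378.] 0.94 [ 471. -235.  110.]
side lid_hinge [345. 366.] 0.67 [ 563. -239.  110.]
wrist button_top [307. 281.] 0.62 [ 446. -235.  103.]
wrist lid_edge [305. 280.] 0.22 [ 441. -235.  110.]
```

View pics/c2.png

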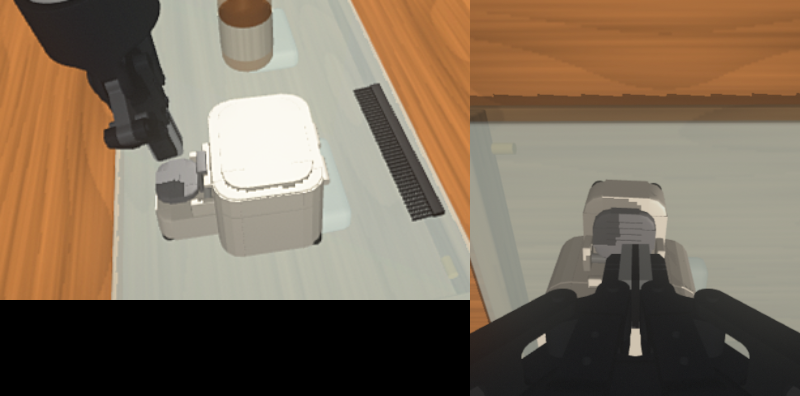

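The tips hang just above the button, about 4 mm too far to +y. I'll correct that, press straight down, and then back off.

>>> step_arm --commands "0 0.4 -0.4 0.6 0 0 0;0 0.6 -0.4 1.2 0 0 0;0 0.6 -0.4 1.7 0 0 0;0 0.7 -0.4 2.1 0 0 0;0 0.7 -0.4 2.4 0 0 0;0 0.7 -0.4 2.6 0 0 0;0 0.7 -0.4 2.6 0 0 0"

```text
time_s: 4.57
eef_pos: [443.8, -231.9, 113.7]
ee_rot: [0.099, 0.0, 0.995, 0.0]
force: [-10.1, 1.2, 10.3]
grip_width: -0.002
grip_force: 6.1
```

```bash
python3 - <<'E'
from h import *
s=sense();print(s['time_s'],s['eef_pos'],s['force'])
for l in ('lid_edge','button_top'):
    capture('side')
    for r in spot_point('side',l)[:1]: print(l,r)
E
```

```text
4.5667 [ 443.7914089  -231.93398746  113.6905959 ] [-10.09720979   1.22728749  10.29749007]
lid_edge {'xy': [256.0, 354.3], 'score': 0.84}
button_top {'xy': [228.3, 389.4], 'score': 0.81}
```

The button is down and the lid edge has risen. I'm retreating up and back.

>>> step_arm --commands "0 0.2 0 -0.5 0 0 0;0 0.6 0 -1.2 0 0 0;0 1.5 0 -2.5 0 0 0;0 3.5 0 -4 0 0 0;0 5 0 -5 0 0 0;0 5 0 -5 0 0 0;0 5 0 -5 0 0 0"

```text
time_s: 5.35
eef_pos: [385.2, -232.2, 153.1]
ee_rot: [0.1, 0.001, 0.995, -0.001]
force: [-0.4, -0.5, 0.1]
grip_width: 0.0
grip_force: 0.0
```

```bash
python3 - <<'E'
from h import *
s=sense();print(s['time_s'],s['eef_pos'],s['force'])
a=save('side','s3.png')
for l,z in (('lid_edge',153),('lid_hinge',110),('button_top',103)):
    for r in spot_point('side',l)[:1]: print(l,r,onz('side',r['xy'],z).round())
capture('scene')
for l,z in (('lid_edge',153),('lid_hinge',110),('button_top',103)):
    for r in spot_point('scene',l)[:1]: print(l,r,onz('scene',r['xy'],z).round())
cv2.imwrite('pics/c3.png',cv2.resize(a[200:480,60:460],(800,560))[:,:,::-1])
E
```

```text
5.35 [ 385.22659706 -232.19820748  153.08561727] [-0.40363723 -0.48556351  0.05203145]
lid_edge {'xy': [264.8, 346.1], 'score': 0.71} [ 485. -234.  153.]
lid_hinge {'xy': [341.7, 366.1], 'score': 0.72} [ 560. -238.  110.]
button_top {'xy': [230.9, 385.0], 'score': 0.9} [ 447. -232.  103.]
lid_edge {'xy': [275.6, 73.9], 'score': 0.83} [ 486. -238.  153.]
lid_hinge {'xy': [241.6, 109.2], 'score': 0.78} [ 553. -239.  110.]
button_top {'xy': [296.9, 91.3], 'score': 0.76} [ 449. -237.  103.]
```

View pics/c3.png

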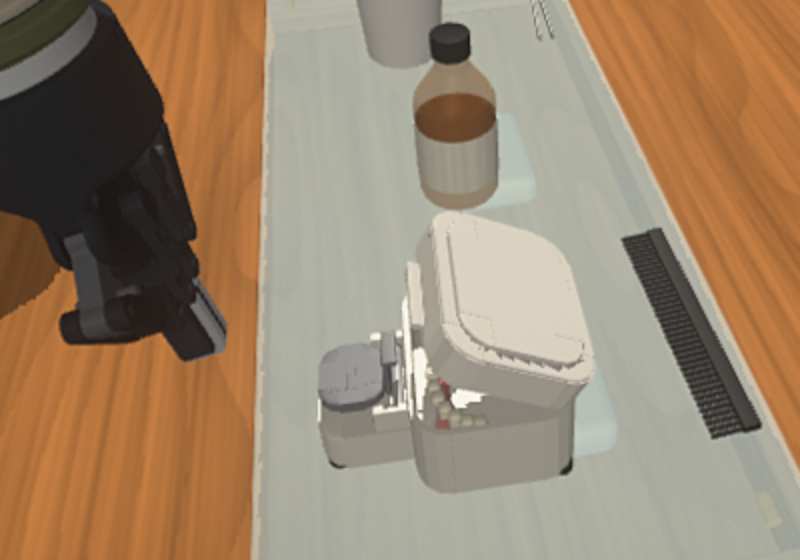

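The view shows the lid ajar with its lip at about (410,265) in the crop and a clear gap below it; the case hasn't moved. Next I'll tilt the hand so the fingers point forward under the lip.

>>> step_arm --commands "0 0 0 0 0 -0.12 0;0 -1 0 0 0 -0.24 0;0 -2 -0.2 1 0 -0.36 0;0 -3 -0.4 1.5 0 -0.48 0;0 -4 -0.4 1.9 0 -0.6 0;0 -4.2 -0.4 1.9 0 -0.7 0;0 -4.2 -0.4 1.9 0 -0.7 0;0 -4.2 -0.4 1.9 0 -0.7 0;0 -4.2 -0.4 1.9 0 -0.7 0"

```text
time_s: 6.5
eef_pos: [493.5, -186.7, 244.6]
ee_rot: [0.37, 0.039, 0.928, -0.009]
force: [0.9, 0.3, -0.6]
grip_width: 0.001
grip_force: 0.0
```

```bash
python3 - <<'E'
from h import *
s=sense();print(s['time_s'],s['eef_pos'],s['force'],s['joints'].round(2),R.from_quat(np.roll(s['ee_rot'],-1)).as_matrix().round(3).tolist())
a=save('side','s4.png')
p=s['eef_pos'];M=R.from_quat(np.roll(s['ee_rot'],-1)).as_matrix()
for dx in(-11,11): print(proj('side',p+17*M[:,2]+dx*M[:,0]), (p+17*M[:,2]+dx*M[:,0]).round())
cv2.imwrite('pics/c4.png',cv2.resize(a[200:480,60:460],(800,560))[:,:,::-1])
E
```

```text
6.5 [ 493.4604712  -186.72670886  244.58855629] [ 0.85683091  0.25634241 -0.6209777 ] [-0.81  0.05  2.01  0.86  0.66 -2.88] [[-0.723, 0.079, 0.686], [0.066, 0.997, -0.046], [-0.688, 0.012, -0.726]]
[282.05968486 240.79579744] [ 513. -188.  240.]
[266.22899388 255.05300799] [ 497. -187.  225.]
```

View pics/c4.png

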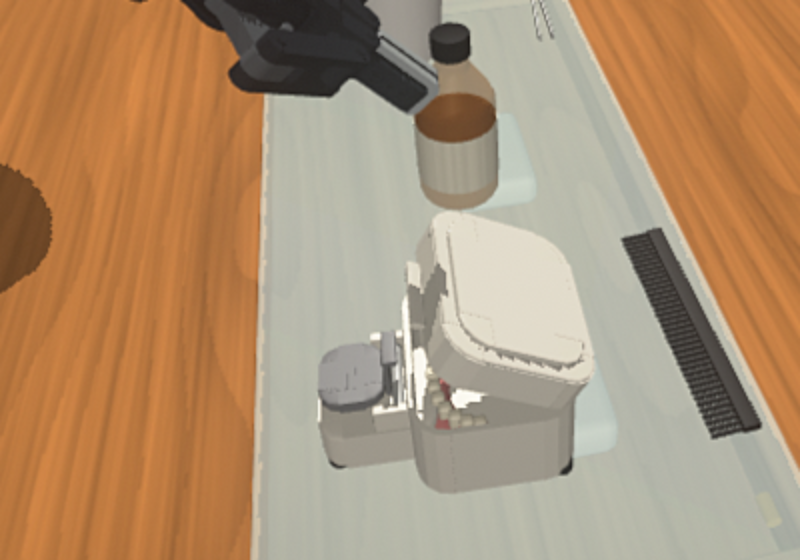

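The wrist's last joint hit its range, so the hand drifted up and left without touching anything. I'll back off and turn the hand half round, which gives the same tool shape and frees joint 6.

>>> step_arm --commands "0 0.7 -2.3 -4 0 0 0;0 1.4 -4.6 -8 0 0 0;0 1.4 -4.6 -9.7 0 0 0.1;0 1.4 -4.6 -9.7 0 0 0.2;0 1.4 -4.6 -9.7 0 0 0.32;0 1.4 -4.6 -9.7 0 0 0.44;0 1.4 -4.6 -9.7 0 0 0.56;0 1.4 -4.6 -9.7 0 0 0.68;0 1.4 -4.6 -9.7 0 0 0.8;0 1.4 -4.6 -9.7 0 0 0.92;0 1.4 -4.6 -9.7 0 0 1.04;0 1.4 -4.6 -9.7 0 0 1.16;0 1.4 -4.6 -9.7 0 0 1.28;0 1.4 -4.6 -9.7 0 0 1.4;0 1.4 -4.6 -9.7 0 0 1.5;0 1.4 -4.6 -9.7 0 0 1.57;0 1.4 -4.6 -9.7 0 0 1.57"

```text
time_s: 7.97
eef_pos: [412.7, -227.8, 304.2]
ee_rot: [0.267, 0.685, 0.628, 0.255]
force: [0.5, -0.4, -0.0]
grip_width: -0.007
grip_force: 0.0
```

>>> step_arm --commands "0 0 0 0 0 0 0.12;0 0 0 0 0 0 0.24;0 0 0 0 0 0 0.36;0 0 0 0 0 0 0.48;0 0 0 0 0 0 0.6;0 0 0 0 0 0 0.72;0 0 0 0 0 0 0.84;0 0 0 0 0 0 0.96;0 0 0 0 0 0 1.08;0 0 0 0 0 0 1.2;0 0 0 0 0 0 1.32;0 0 0 0 0 0 1.44;0 0 0 0 0 0 1.56;0 0 0 0 0 0 1.57;0 0 0 0 0 0 1.57"

```text
time_s: 9.22
eef_pos: [412.8, -227.8, 304.3]
ee_rot: [0.01, 0.929, -0.036, 0.369]
force: [-0.1, -0.7, -0.3]
grip_width: -0.001
grip_force: 0.0
```

```bash
cat > st.py <<'E'
from h import *
import sys
s=sense();M=R.from_quat(np.roll(s['ee_rot'],-1)).as_matrix();p=s['eef_pos']
print(s['time_s'],p.round(1),s['force'].round(1),s['joints'].round(2),M.round(3).tolist())
if len(sys.argv)>1:
    t=np.array([float(v) for v in sys.argv[1:4]]);th=float(sys.argv[4])
    T=np.array([[np.cos(th),0,np.sin(th)],[0,-1,0],[np.sin(th),0,-np.cos(th)]])
    print('shift cm',(M.T@(t-p)/10).round(2),'rv',R.from_matrix(M.T@T).as_rotvec().round(3))
E
python3 st.py 415 -236 160 0.9
```

```text
9.2167 [ 412.8 -227.8  304.3] [-0.1 -0.7 -0.3] [-1.07 -0.13  2.01  0.79  0.96  0.21] [[0.725, -0.075, 0.685], [-0.06, -0.997, -0.046], [0.686, -0.007, -0.727]]
shift cm [-9.7   0.91 10.68] rv [ 0.051  0.143 -0.056]
```

>>> step_arm --commands "0 -2 0.3 2 0.02 0.06 -0.02;0 -4 0.6 5 0.05 0.14 -0.06;0 -6 0.9 8 0.05 0.14 -0.06;0 -8.5 0.9 10 0.05 0.14 -0.06;0 -9.7 0.9 10.7 0.05 0.14 -0.06;0 -9.7 0.9 10.7 0.05 0.14 -0.06;0 -9.7 0.9 10.7 0.05 0.14 -0.06;0 -9.7 0.9 10.7 0.05 0.14 -0.06"

```text
time_s: 9.88
eef_pos: [415.7, -236.2, 161.4]
ee_rot: [0.002, 0.901, 0.001, 0.434]
force: [0.5, -0.5, -1.0]
grip_width: 0.005
grip_force: 0.0
```

```bash
python3 st.py 470 -236 143 0.9
```

```text
9.8833 [ 415.7 -236.2  161.4] [ 0.5 -0.5 -1. ] [-1.16  0.17  2.25  1.33  0.83 -0.61] [[0.623, 0.0, 0.782], [0.003, -1.0, -0.002], [0.782, 0.003, -0.623]]
shift cm [ 1.94 -0.02  5.4 ] rv [0.002 0.001 0.003]
```

>>> step_arm --commands "0 -0.5 0 2.3 0 0 0;0 0.3 0 3.3 0 0 0;0 1.1 0 4.4 0 0 0;0 1.9 0 5.4 0 0 0;0 1.9 0 5.4 0 0 0;0 1.9 0 5.4 0 0 0"

```text
time_s: 10.38
eef_pos: [469.8, -235.6, 142.7]
ee_rot: [0.001, 0.901, 0.001, 0.435]
force: [-0.4, 1.4, -0.8]
grip_width: -0.002
grip_force: 0.0
```

```bash
python3 st.py 470 -236 143 0.9; python3 - <<'E'
from h import *
a=save('side','s5.png'); 
for r in spot_point('side','lid_edge')[:1]: print(r,onz('side',r['xy'],153))
cv2.imwrite('pics/c5.png',cv2.resize(a[200:480,60:460],(800,560))[:,:,::-1])
E
```

```text
10.3833 [ 469.8 -235.6  142.7] [-0.4  1.4 -0.8] [-1.01  0.29  2.16  1.45  0.73 -0.63] [[0.622, 0.001, 0.783], [0.003, -1.0, -0.001], [0.783, 0.003, -0.622]]
shift cm [ 0.04  0.04 -0.01] rv [0.001 0.001 0.003]
{'xy': [262.5, 345.2], 'score': 0.75} [ 482.83181378 -232.72324775  153.        ]
```

View pics/c5.png

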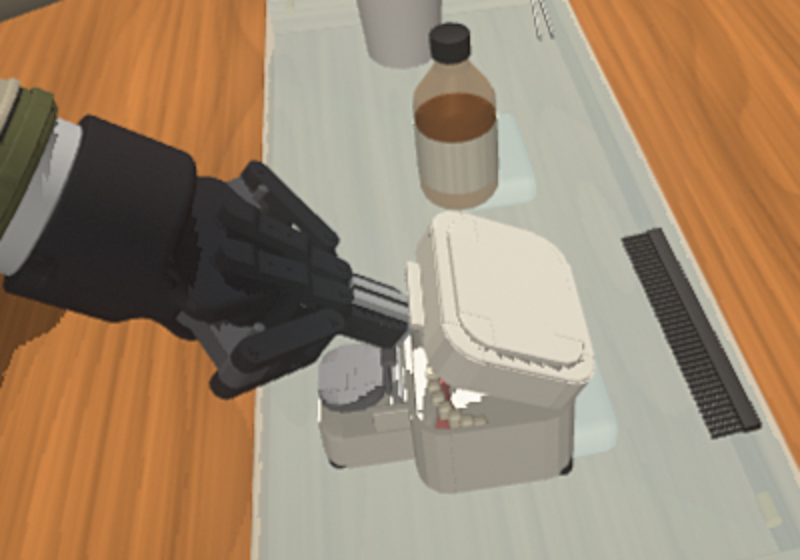

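The tips are just under the lip at about (405,315) in the crop. I'll raise the lid along its arc, first part.

>>> step_arm --commands "0 0.3 0 -0.2 0 0 0;0 0.6 0 -0.4 0 0 0;0 1.2 0 -0.5 0 0 0;0 1.75 0 -0.5 0 0 0;0 2.4 0 -0.5 0 0 0;0 3.05 0 -0.45 0 0 0;0 3.5 0 -0.4 0 0 0;0 3.9 0 -0.3 0 0 0;0 4.3 0 -0.2 0 0 0;0 4.75 0 0 0 0 0;0 4.75 0 0 0 0 0"

```text
time_s: 11.4
eef_pos: [499.5, -235.7, 178.7]
ee_rot: [0.0, 0.901, -0.0, 0.434]
force: [0.4, -0.4, 0.2]
grip_width: -0.0
grip_force: 0.0
```

```bash
python3 st.py 531 -236 193 0.9; python3 - <<'E'
from h import *
a=save('side','s6.png'); 
for r in spot_point('side','lid_edge')[:1]: print(r,onz('side',r['xy'],183))
cv2.imwrite('pics/c6.png',cv2.resize(a[200:480,60:460],(800,560))[:,:,::-1])
E
```

```text
11.4 [ 499.5 -235.7  178.7] [ 0.4 -0.4  0.2] [-0.95  0.25  2.07  1.35  0.71 -0.42] [[0.623, -0.001, 0.782], [-0.0, -1.0, -0.001], [0.782, 0.0, -0.623]]
shift cm [3.08 0.03 1.58] rv [ 0.001  0.002 -0.   ]
{'xy': [293.9, 321.0], 'score': 0.69} [ 513.89779578 -237.26401266  183.        ]
```

View pics/c6.png

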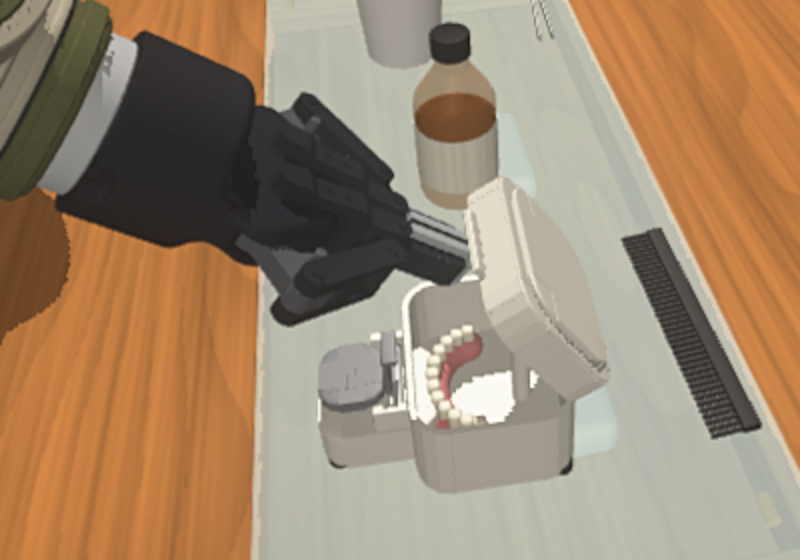

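The lid is at about 1.0 rad, resting on the fingertips. I'll push it over centre and retreat.

>>> step_arm --commands "0 0.4 0 0.15 0 0 0;0 0.8 0 0.3 0 0 0;0 1.2 0 0.5 0 0 0;0 1.6 0 0.7 0 0 0;0 2.0 0 1.0 0 0 0;0 2.4 0 1.3 0 0 0;0 3.0 0 1.7 0 0 0;0 3.7 0 2.5 0 0 0;0 4.2 0 3.1 0 0 0;0 4.7 0 3.7 0 0 0;0 4.7 0 3.7 0 0 0;0 4.7 0 3.7 0 0 0;0 4.7 0 3.7 0 0 0"

```text
time_s: 12.58
eef_pos: [557.0, -235.5, 191.7]
ee_rot: [0.0, 0.901, -0.001, 0.434]
force: [0.2, 0.4, 0.3]
grip_width: 0.003
grip_force: 0.0
```

```bash
python3 st.py 531 -236 193 0.9; python3 - <<'E'
from h import *
a=save('side','s7.png'); 
for r in spot_point('side','lid_edge')[:1]: print(r,onz('side',r['xy'],190))
cv2.imwrite('pics/c7.png',cv2.resize(a[200:480,60:460],(800,560))[:,:,::-1])
E
```

```text
12.5833 [ 557.  -235.5  191.7] [0.2 0.4 0.3] [-0.83  0.32  1.93  1.3   0.64 -0.27] [[0.624, -0.001, 0.781], [-0.001, -1.0, -0.001], [0.781, -0.0, -0.624]]
shift cm [-1.52  0.05 -2.11] rv [ 0.001  0.003 -0.001]
{'xy': [384.1, 307.2], 'score': 0.83} [ 597.78473834 -244.53792211  190.        ]
```

View pics/c7.png

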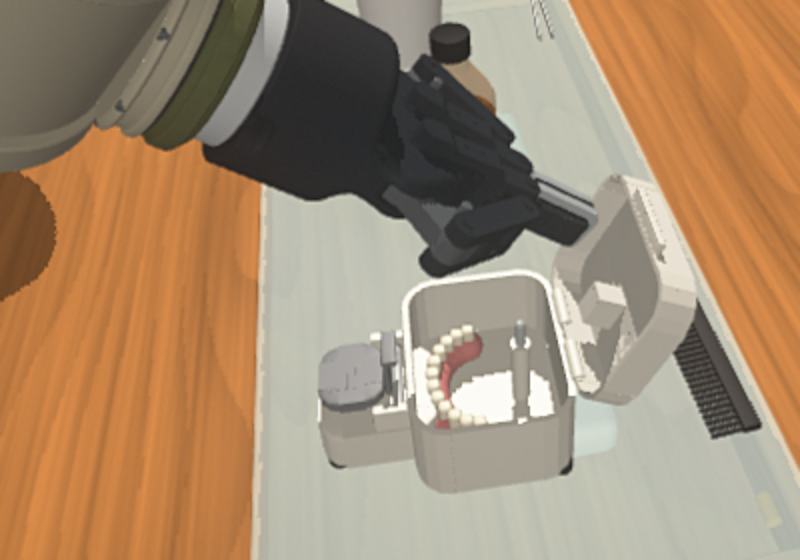

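The lid has fallen back near its stop and is clear of the fingers. I'll retreat back along the tool axis and let it settle.

>>> step_arm --commands "0 0 0 -2 0 0 0;0 0 0 -5 0 0 0;0 0 0 -8 0 0 0;0 0 0 -11 0 0 0;0 0 0 -14 0 0 0;0 0 0 -14 0 0 0;0 0 0 -14 0 0 0;0 0 0 -14 0 0 0;0 0 0 -14 0 0 0;0 0 0 -14 0 0 0;0 0 0 -14 0 0 0;0 0 0 -14 0 0 0"

```text
time_s: 13.68
eef_pos: [447.9, -235.3, 278.7]
ee_rot: [-0.0, 0.901, -0.0, 0.434]
force: [-0.4, -0.7, -0.7]
grip_width: 0.0
grip_force: 0.0
```

```bash
python3 st.py; python3 - <<'E'
from h import *
for k in range(2):
    a=save('side',f's8{k}.png')
    for l,z in (('lid_edge',187),('button_top',103),('bottle',60)):
        for r in spot_point('side',l)[:1]: print(l,r['xy'],onz('side',r['xy'],z).round())
# angle from lid_edge ray at lid plane y=-236
e,d=ray('side',spot_point('side','lid_edge')[0]['xy']); p=e+d*(-236-e[1])/d[1]; print(p,np.arctan2(p[2]-110,560-p[0]))
cv2.imwrite('pics/c8.png',cv2.resize(a[200:480,60:460],(800,560))[:,:,::-1])
E
```

```text
13.6833 [ 447.9 -235.3  278.7] [-0.4 -0.7 -0.7] [-1.07 -0.01  2.05  1.05  0.91 -0.1 ] [[0.624, -0.001, 0.781], [-0.001, -1.0, 0.0], [0.781, -0.001, -0.624]]
lid_edge [385.6, 303.8] [ 602. -237.  187.]
button_top [229.0, 385.6] [ 445. -233.  103.]
bottle [292.0, 292.6] [533. -59.  60.]
lid_edge [385.6, 304.7] [ 601. -239.  187.]
button_top [229.7, 385.8] [ 446. -233.  103.]
bottle [287.9, 295.3] [527. -64.  60.]
[ 602.39618038 -236.          184.4382589 ] 2.0885238228013163
```

View pics/c8.png

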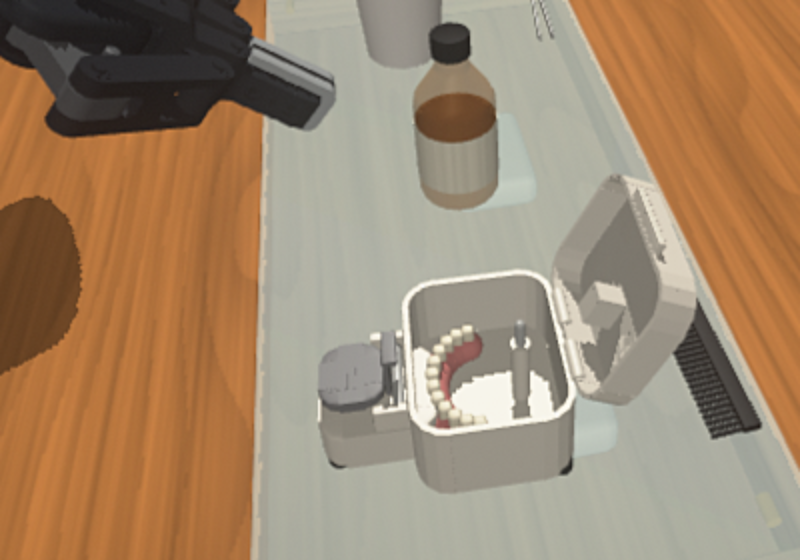

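The lid rests on its stop at about 2.05 rad. The case and the other items are where they were, and the hand is clear.

```bash
python3 -c "
from rig import *
print(finish_job())"
```

```text
the job is handed in; nothing more can be done
None
```

The job is handed in at about 14 s of the 48 s allowed: I pressed the button and pushed the lid over onto its stop (about 2.05 rad in the last picture), with the case and other items apparently unmoved and the hand clear; no verdict was returned.

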